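Furnish a dry fish-behaviour test tray

ROBOT

A 6-joint arm with a two-finger parallel gripper is mounted at the origin on the work surface. World frame = base frame: x ahead of the robot, y to its left, z up, the work surface at z = 0. Lengths are in m, angles in rad, forces in N, time in s.
With the tool pointing down it reaches from about 0.325 to 0.9 m from the base axis. Payload 3.5 kg.
Tool frame: the origin (TCP) lies at the very end of the fingers, on their centre line; the grasp point (between the pads) lies 19 mm behind it; z points along the fingers, y is the direction in which the jaws open and shut (so a half turn about z gives the same grasp; the last joint's range is limited). The gripper opens to 85 mm and grips with 20 to 120 N. Pads are 22 mm wide; open, the fingers measure 114 mm over their backs; the gripper's body (76 mm by 85 mm) begins 54 mm behind the grasp point. The pads swing forward as they close: fully open they stand 13 mm farther back than shut.
Start: joints at [-1.331, 0.276, -0.026, 1.268, 0, 1.467], TCP at [0.21, -0.589, 0.231] pointing down, gripper open.
Joint ranges: [-3.12, 3.12], [-0.85, 1.88], [-1.08, 1.24], [-1.95, 2.15], [-1.57, 1.53], [-3.14, 3.14]. Speed limits (rad/s): [2.57, 2.57, 3.14, 3.14, 3.14, 3.14].

INTERFACE

Orientations are given as a rotation vector (axis times angle).
In Python, from workcell import state, eyes, manip gives the robot as it stands. The module is installed in compiled form; this text tells all that it offers.
- The arm moves only by the tool send_rows, never from a script. Its argument "motion" is a list of rows, each a list of 4 numbers: the shift along the world's x, y, z in cm, then the turn about the world's z in degrees. A call has 1 to 20 rows; each row shifts and turns the commanded pose from where the row before left it; what a row does not reach is not made up. A row lasts 1/8 s, in which the tool goes at most 62.5 mm and 10.7 degrees, less where a joint would pass 70% of its speed; a pose out of reach is approached as far as the arm can. A call with a gripper value outside its range is refused whole. "fingers" is the finger opening in cm, from 0 to 8.54, set as the call begins (left out, the last holds). The fingers move at their own pace and stop on an object; "grip_force" is the grip in N (left out, the last holds). Time passes only in rows, so rows that do not move let the fingers close. It gives the time, the measured TCP pose, the force and the opening at its end, in the units of the state.
- state(): the state, without advancing time (a new reading comes with each control period).
- eyes.capture(name): name is "scene" or "top" or "wrist"; returns the picture (480x640x3 uint8, red, green, blue); there is no depth.
- eyes.camera_params(name): a dict with "fx", "fy", "cx", "cy" (pixels), "xyz" and "attitude" of the camera in the world; the wrist camera has in their place "T_tool_cam" (4x4, takes a point from camera to tool coordinates, whose origin is the TCP and whose axes are the flange's). Camera axes: x right, y up, looking along -z (the intrinsics and any distortion apply to the point x, -y, -z); pixel columns grow to the right and rows downward; lengths in m; the calibration is good to about 2 mm. A picture is of the moment at which its call begins: read the wrist's pose just before it. camera_params takes no time and is no camera call.
- manip.close_job(): hands the job in, once; it reports no verdict.
The state is a dict: "clock": time; "joint_pos": joint angles; "joint_vel": joint speeds; "joint_efforts": joint torques, N m; "ee_pos": TCP position; "orientation": TCP orientation; "wrist_force": force on the tool from outside, world axes, zero at the start; "torque": the same for the moment, N m; "width": opening from 0.0 (shut) to 1.0 (fully open).
Only numpy, scipy, OpenCV 4.12 (cv2) and the standard library are available. Lean on these libraries where they do the work, as an engineer would, in place of code of your own. Each camera call takes 0.05 s, during which the arm holds its last target.

TASK

Furnish the dry test tray, everything in the middle of its marked field: the square slab between the standpipe and the air disc, the small dish centred on top of the slab, the arched tunnel directly in front of the standpipe (on the robot's side of it) with its bore running along the tray's long side, the open sleeve upright directly in front of the air disc, and the large dish between the tunnel and the sleeve, in front of the slab. The dishes stand open side up and the tunnel on its two legs. Leave the lidded jar standing where it is.

Things in the scene. Friction and masses are not known exactly. Their poses are not given: they have to be found in the camera images.
- tray: Fixed grey tray, 234 (x) by 319 mm (y), floor 4 mm thick, rim 18 mm high, 5 mm thick. Dark lines mark six fields, 100 (x) by 95 mm (y): far row centred at tray x +50 mm, near row (robot's side) at x -50 mm, columns at y -95, 0, +95 mm. Origin: centre of underside; x away from the robot, y along the long side, to the robot's left. Standpipe and air disc hold the far row's end fields, either way.
- standpipe: Black upright drain pipe fixed in the tray, 25 mm diameter, 45 mm tall, with a flange 36 mm wide and 8 mm high at the foot. It stands at the centre of an end field of the far row. Origin: centre of its underside, on the tray floor (4 mm above the table); axes parallel to the tray's.
- air_disc: Low blue-grey ceramic air-stone disc with a small white nipple, fixed in the tray, 40 mm diameter, 12 mm high (16 mm with the nipple). It lies at the centre of the other end field of the far row. Origin: centre of its underside, on the tray floor; axes parallel to the tray's.
- slab_c (a point): Loose square slab of grey stone, 58 by 58 mm, 16 mm thick, lying flat. Point at its centre, 8 mm above its underside; x and y along its sides, z up. About 140 g.
- small_dish_c (a point): The smaller of the two loose white round open dishes: 44 mm outside diameter, 18 mm tall, 3 mm straight wall. Point on its axis half-way up (9 mm above its underside); z up. About 30 g.
- large_dish_c (a point): The larger of the two loose white round open dishes: 64 mm outside diameter, 20 mm tall, 3 mm straight wall. Point on its axis half-way up (10 mm above its underside); z up. About 70 g.
- tunnel_c (a point): Loose terracotta arched tunnel (fish shelter), 66 mm long, 52 mm wide over its two legs, 33 mm tall, walls 5 mm; the outside of the legs is upright for the lowest 18 mm. Point at mid-length and mid-width, 16.5 mm above its underside; x runs along the bore, y across it, z up. About 90 g.
- sleeve_c (a point): Loose white plastic pipe sleeve standing upright, open at both ends: 46 mm outside diameter, 36 mm bore, 40 mm tall. Point on its axis half-way up (20 mm above its underside); z up. About 40 g.
- jar_c (a point): Loose lidded amber jar, 48 mm diameter, 62 mm tall, standing among the things; to be left alone. Point on its axis half-way up (31 mm above its underside); z up.
Things that resemble listed ones, but are neither listed nor needed, are in the scene too. What is shaped like the part that bears slab_c but purple or yellow is not meant.

How it is judged:
By the outcome, as a careful person would: the job done as asked, in the order asked, and still so for the second after the job is handed in, with the robot touching nothing.
It also fails if it takes over 131 s, if anything falls off the work surface, if the arm or the gripper's body presses on something with over 40 N, if the wrist force passes 120 N, or if a joint passes its speed limit or range.

## Working session

There is one attempt and no reset: what is moved stays moved. The work goes in short steps, Python scripts to look and compute and a tool call to move; the robot and the scene stay as the last step left them, time stands still between calls to the robot, and variables do not carry over. Pictures are saved under pics/ and viewed, and the job is handed in when it is done.

Besides the shell and the picture viewer there is one more tool, called after ">>>" as name(argument=value, ...), one argument or row to a line, values as JSON. send_rows: Moves the arm, as the interface text tells. Its arguments: {"type":"object","properties":{"motion":{"type":"array","items":{"type":"array","items":{"type":"number"}}},"fingers":{"type":"number"},"grip_force":{"type":"number"}},"required":["motion"]}

```bash
ls; mkdir -p pics; python3 - <<'E'
from workcell import state, eyes, manip
import cv2
print(state())
for n in ("scene","top","wrist"):
    print(n, eyes.camera_params(n))
    im=eyes.capture(n); cv2.imwrite(f"pics/{n}0.png", im[:,:,::-1])
E
```

```text
pics
{'clock': 0.0, 'joint_pos': array([-1.33143029e+00,  2.77119778e-01, -2.78906988e-02,  1.26797127e+00,
       -2.49642113e-06,  1.46740102e+00]), 'joint_vel': array([ 1.14180291e-03, -4.48363759e-04,  6.44349989e-05,  7.65780174e-04,
       -2.37261393e-03, -1.07353262e-03]), 'joint_efforts': array([ 7.80227219e-05, -4.45511663e+01,  2.95200384e+01,  1.64018199e-02,
       -8.42851318e-05,  5.77174447e-06]), 'ee_pos': array([ 0.2098647 , -0.58789385,  0.23016326]), 'orientation': array([-3.09342081e+00, -5.35404680e-01,  2.36951328e-04]), 'wrist_force': array([-0.95631564, -0.08029014, -1.06364816]), 'torque': array([-0.00900567,  0.02922507, -0.04083089]), 'width': 0.9992037276060175}
scene {'fx': 521.3801779841491, 'fy': 521.3801779841491, 'cx': 318.56760279440135, 'cy': 243.29376292790556, 'xyz': array([ 0.90218677, -0.43623047,  0.83841352]), 'attitude': array([0.63048214, 0.29180872, 0.78363315])}
top {'fx': 523.8407864724186, 'fy': 523.8407864724186, 'cx': 321.48151407745115, 'cy': 236.83335106722703, 'xyz': array([ 0.37760694, -0.01451286,  1.05341008]), 'attitude': array([ 0.07765596, -0.02986484, -1.57754189])}
wrist {'fx': 366.10832836942086, 'fy': 366.10832836942086, 'cx': 320.7872374901289, 'cy': 244.34847833481282, 'T_tool_cam': array([[ 1.13751244e-04,  9.65553191e-01,  2.60205730e-01,
         6.47455398e-02],
       [ 9.99999614e-01,  1.16904181e-04, -8.70958553e-04,
         3.69597264e-04],
       [-8.71375948e-04,  2.60205728e-01, -9.65552805e-01,
        -1.41823155e-01],
       [ 0.00000000e+00,  0.00000000e+00,  0.00000000e+00,
         1.00000000e+00]])}
```

View pics/top0.png

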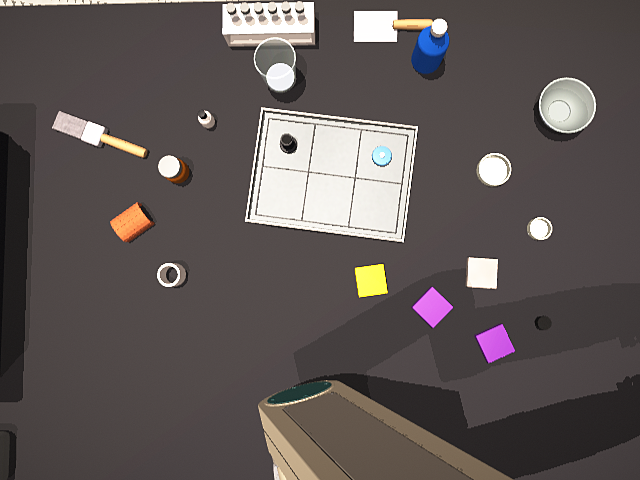

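View pics/scene0.png

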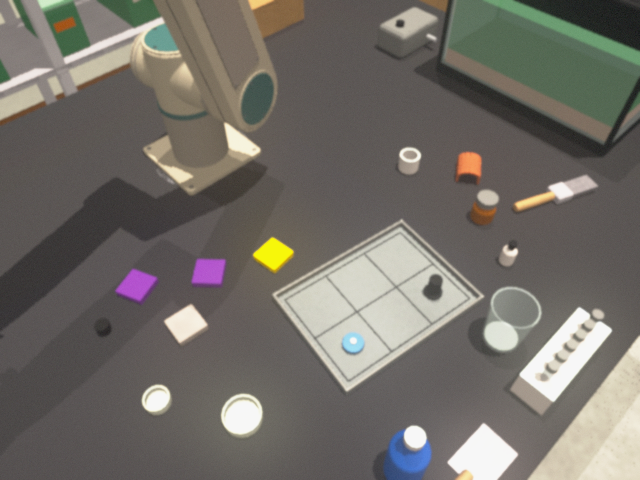

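View pics/wrist0.png

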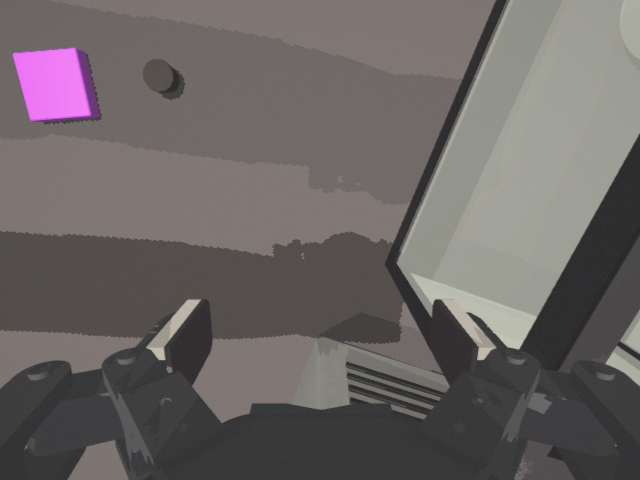

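```bash
cat > h.py <<'E'
import numpy as np, cv2
from scipy.spatial.transform import Rotation as R
from workcell import state, eyes, manip
def cam(n, s=None):
    p=eyes.camera_params(n)
    K=(p['fx'],p['fy'],p['cx'],p['cy'])
    if 'xyz' in p: return K, R.from_rotvec(p['attitude']).as_matrix(), p['xyz']
    T=np.array(p['T_tool_cam']); Rt=R.from_rotvec(s['orientation']).as_matrix()
    return K, Rt@T[:3,:3], Rt@T[:3,3]+s['ee_pos']
def unproj(c,u,v,z):
    K,M,t=c
    d=M@np.array([(u-K[2])/K[0], -(v-K[3])/K[1], -1.]); return t+d*(z-t[2])/d[2]
def proj(c,P):
    K,M,t=c
    q=M.T@(np.asarray(P,float)-t); return np.array([K[2]+K[0]*q[0]/-q[2], K[3]-K[1]*q[1]/-q[2]])
def crop(im,x0,y0,x1,y1,f,name):
    a=cv2.resize(im[y0:y1,x0:x1],None,fx=f,fy=f,interpolation=cv2.INTER_CUBIC)
    cv2.imwrite(name,a)
E
python3 - <<'E'
from h import *
im=cv2.imread('pics/top0.png')
crop(im,235,100,430,250,4,'pics/tray.png')
tiles=[cv2.resize(im[y-32:y+32,x-32:x+32],(256,256),interpolation=cv2.INTER_CUBIC) for x,y in [(131,222),(172,274),(172,170),(494,170),(540,228),(482,273)]]
cv2.imwrite('pics/tiles.png',np.vstack([np.hstack(tiles[:3]),np.hstack(tiles[3:])]))
E
```

```text
(no output)
```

View pics/tray.png

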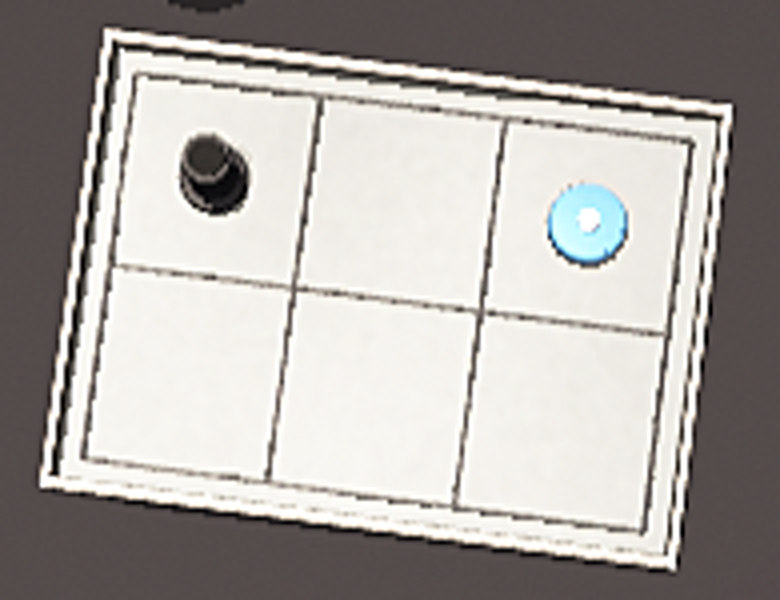

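View pics/tiles.png

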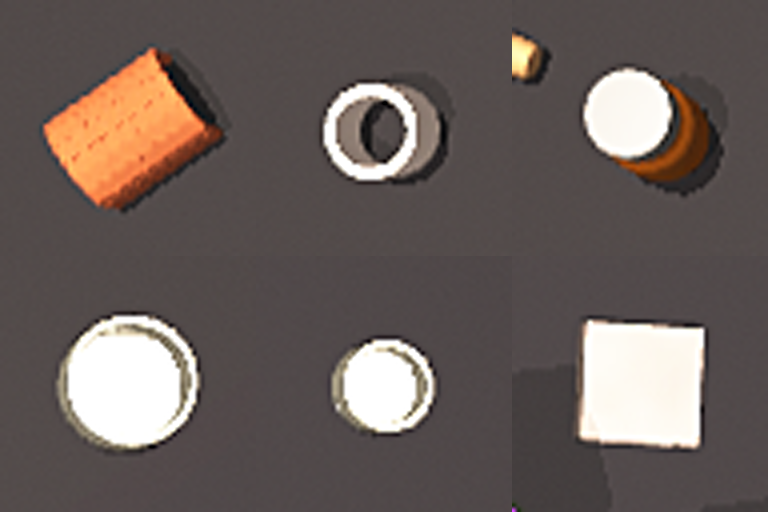

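```bash
python3 - <<'E'
from h import *
from scipy.optimize import least_squares
c=cam('top')
px=np.array([(134,74),(320,98),(505,121),(693,144),(115,266),(295,289),(481,313),(665,333),(85,459),(268,481),(455,506),(646,531)],float)
px=(px+.5)/4-.5+np.array([235,100])
loc=np.array([(x,y) for x in (.1,0,-.1) for y in (.1425,.0475,-.0475,-.1425)])
W=np.array([unproj(c,u,v,.004)[:2] for u,v in px])
def f(p):
    C,S=np.cos(p[2]),np.sin(p[2]); return (loc@np.array([[C,S],[-S,C]])+p[:2]-W).ravel()
r=least_squares(f,[.45,0,0]); print('tray',r.x,np.degrees(r.x[2]),(r.fun.reshape(-1,2)*1000).round(1).tolist())
def t(x,y,X,Y,z): # tile coords, centre
    return unproj(c,(x+.5)/4-.5+X-32,(y+.5)/4-.5+Y-32,z)
print('tunnel corners', [t(x,y,131,222,.015).round(4) for x,y in [(43,130),(105,208),(222,132),(155,48)]])
print('sleeve top',t(370,131,172-64,274,.04), 'bot', )
print('jar',t(628,113,172-128,170,.062))
print('large top',t(132,379,494,170-64,.02))
print('small top',t(387,386,540-64,228-64,.018))
print('slab',[t(x,y,482-128,273-64,.016).round(4) for x,y in [(584,320),(704,327),(699,447),(579,440)]])
E
```

```text
tray [ 0.57546243 -0.00407963 -0.13692964] -7.845490277859406 [[-0.1, -1.4], [0.8, -0.3], [1.2, -0.4], [1.5, 0.3], [0.1, 2.6], [0.1, 0.1], [0.5, -0.0], [-1.1, -1.8], [-0.4, 1.1], [-1.3, -0.4], [-0.8, -0.5], [-0.3, 0.7]]
tunnel corners [array([0.4823, 0.4446, 0.015 ]), array([0.4426, 0.4122, 0.015 ]), array([0.4804, 0.3534, 0.015 ]), array([0.5233, 0.3882, 0.015 ])]
sleeve top [0.37642182 0.31542518 0.04      ] bot
jar [0.58567229 0.31014519 0.062     ]
large top [ 0.58116124 -0.32645552  0.02      ]
small top [ 0.46207352 -0.41240633  0.018     ]
slab [array([ 0.4074, -0.2701,  0.016 ]), array([ 0.4035, -0.3283,  0.016 ]), array([ 0.345 , -0.3242,  0.016 ]), array([ 0.3487, -0.2662,  0.016 ])]
```

>>> send_rows(
  motion=[
    [1.66,2.91,-0.8,6.65],
    [1.66,2.91,-0.8,6.65],
    [1.66,2.91,-0.8,6.65],
    [1.66,2.91,-0.8,6.65],
    [1.66,2.91,-0.8,6.65],
    [1.66,2.91,-0.8,6.65],
    [1.66,2.91,-0.8,6.65],
    [1.66,2.91,-0.8,6.65],
    [1.66,2.91,-0.8,6.65],
    [1.66,2.91,-0.8,6.65],
    [0,0,0,0],
    [0,0,0,0],
  ],
  fingers=8.5,
)

```text
clock: 1.65
ee_pos: [0.376, -0.298, 0.1514]
orientation: [2.295, 2.144, -0.001]
wrist_force: [-0.4, 0.1, 0.3]
width: 0.995
```

```bash
cat > look.py <<'E'
import sys
from h import *
s=state(); im=eyes.capture('wrist')[:,:,::-1].copy()
np.savez('last.npz',**{k:s[k] for k in('orientation','ee_pos')})
Rt=R.from_rotvec(s['orientation']).as_matrix()
print('t',s['clock'],'tcp',s['ee_pos'].round(4),'jawH',np.degrees(np.arctan2(Rt[1,1],Rt[0,1])).round(2),'zaxis',Rt[:,2].round(4),'w',s['width'],'F',s['wrist_force'].round(1),'q',s['joint_pos'].round(2))
cv2.imwrite('pics/%s.png'%sys.argv[1],im)
E
python3 look.py w1
```

```text
t 1.65 tcp [ 0.376  -0.298   0.1514] jawH -3.9 zaxis [-1.e-04 -6.e-04 -1.e+00] w 0.9946820133762823 F [-0.4  0.1  0.3] q [-0.8   0.08 -0.44  1.05 -0.    0.83]
```

View pics/w1.png

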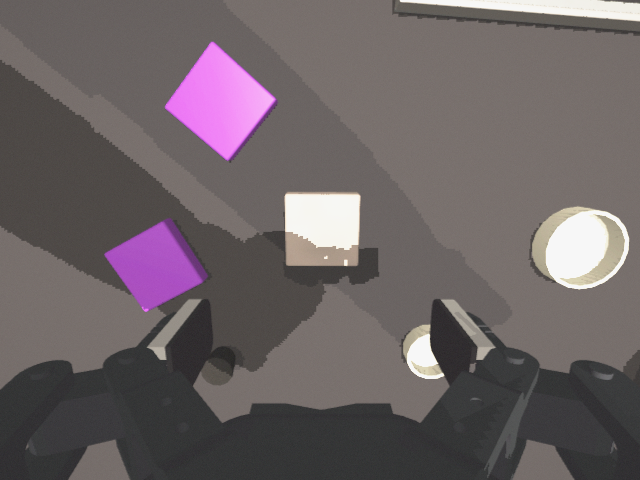

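```bash
cat > wpt.py <<'E'
from h import *
def lastcam():
    return cam('wrist',dict(np.load('last.npz')))
E
python3 - <<'E'
from wpt import *
c=lastcam()
P=[unproj(c,u,v,.016) for u,v in [(286,193),(360,193),(359,267),(286,266)]]
print(np.round(P,4),np.mean(P,0))
im=cv2.imread('pics/w1.png'); crop(im,270,180,375,280,6,'pics/w1c.png')
E
```

```text
[[ 0.3512 -0.2661  0.016 ]
 [ 0.407  -0.2699  0.016 ]
 [ 0.4038 -0.3287  0.016 ]
 [ 0.3458 -0.3239  0.016 ]] [ 0.37695306 -0.29715631  0.016     ]
```

View pics/w1c.png

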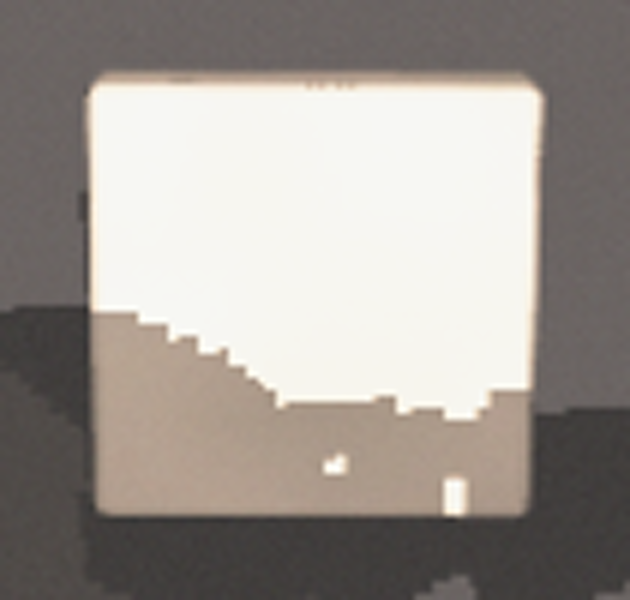

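>>> send_rows(
  motion=[
    [0.08,0.08,-3,0.1],
    [0,0,-4,0],
    [0,0,-4,0],
    [0,0,-2,0],
    [0,0,-1,0],
    [0,0,-0.7,0],
    [0,0,-0.2,0],
    [0,0,0,0],
  ],
)

```text
clock: 2.7
ee_pos: [0.3773, -0.2974, 0.0029]
orientation: [2.292, 2.146, -0.0]
wrist_force: [-0.1, 0.2, -0.1]
width: 0.995
```

```bash
python3 look.py w2
```

```text
t 2.7 tcp [ 0.3773 -0.2974  0.0029] jawH -3.77 zaxis [ 9.e-04 -9.e-04 -1.e+00] w 0.9949574881922184 F [-0.1  0.2 -0.1] q [-0.8   0.27 -0.59  0.71 -0.    0.83]
```

View pics/w2.png

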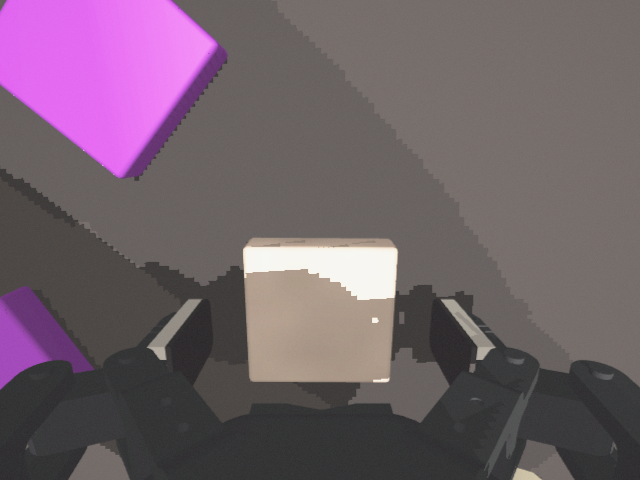

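>>> send_rows(
  motion=[
    [0,0,-0.1,0],
    [0,0,0,0],
    [0,0,0,0],
    [0,0,0,0],
    [0,0,0,0],
    [0,0,0,0],
    [0,0,0,0],
    [0,0,0,0],
  ],
  fingers=4,
  grip_force=40,
)

```text
clock: 3.75
ee_pos: [0.3772, -0.2971, 0.0019]
orientation: [2.293, 2.147, 0.0]
wrist_force: [0.2, 1.1, 6.0]
width: 0.66
```

>>> send_rows(
  motion=[
    [0,0,0.5,0],
    [0,0,1.5,0],
    [0,0,3,0],
    [0,0,3,0],
    [0,0,0,0],
  ],
)

```text
clock: 4.38
ee_pos: [0.3788, -0.2988, 0.0844]
orientation: [2.288, 2.143, 0.0]
wrist_force: [0.0, -0.8, -0.6]
width: 0.665
```

```bash
python3 look.py w3
```

```text
t 4.375 tcp [ 0.3788 -0.2988  0.0844] jawH -3.76 zaxis [ 0.0046 -0.0047 -1.    ] w 0.6649191067235386 F [ 0.  -0.8 -0.6] q [-0.8   0.15 -0.52  0.89  0.    0.83]
```

View pics/w3.png

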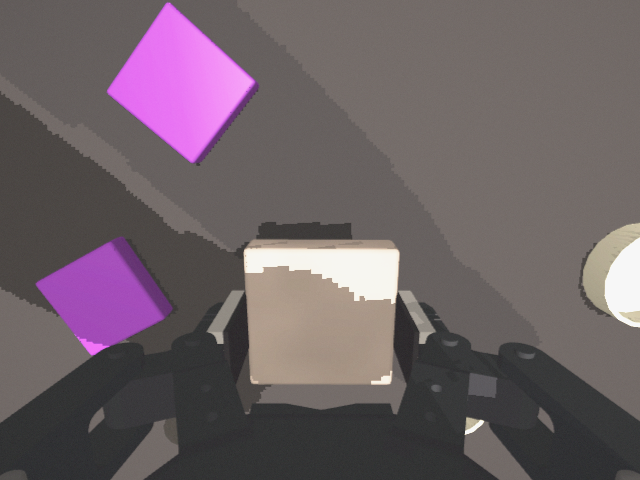

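```bash
cat > tgt.py <<'E'
from wpt import *
TR=np.array([0.5755,-0.0041,np.radians(-7.85)])
def tray(x,y):
    C,S=np.cos(TR[2]),np.sin(TR[2]); return TR[:2]+np.array([C*x-S*y,S*x+C*y])
E
python3 - <<'E'
from tgt import *
s=dict(np.load('last.npz'));c=lastcam()
P=np.mean([unproj(c,u,v,s['ee_pos'][2]+.014) for u,v in [(246,246),(398,246),(392,384),(250,384)]],0)
Rt=R.from_rotvec(s['orientation']).as_matrix()
print('in tool',Rt.T@(P-s['ee_pos']))
for p in [(.05,0),(-.05,.095),(-.05,-.095),(-.05,0)]: print(p,tray(*p))
E
```

```text
in tool [ 0.0009169  -0.00035967 -0.01400611]
(0.05, 0) [ 0.62503145 -0.01092901]
(-0.05, 0.095) [0.53894366 0.09683876]
(-0.05, -0.095) [ 0.51299344 -0.09138075]
(-0.05, 0) [0.52596855 0.00272901]
```

>>> send_rows(
  motion=[
    [1.5,1.5,1,0],
    [2.5,2.9,1,-0.4],
    [2.5,2.9,1,-0.4],
    [2.5,2.9,1,-0.4],
    [2.5,2.9,0,-0.5],
    [2.5,2.9,0,-0.5],
    [2.5,2.9,0,-0.5],
    [2.5,2.9,0,-0.5],
    [2.5,2.9,0,-0.4],
    [2.3,2.9,0,-0.5],
    [1,1,0,0],
    [0,0,0,0],
    [0,0,0,0],
  ],
)

```text
clock: 6.05
ee_pos: [0.6236, -0.0116, 0.1206]
orientation: [-2.368, -2.062, 0.003]
wrist_force: [0.7, -0.2, -0.3]
width: 0.666
```

```bash
python3 look.py w4
```

```text
t 6.05 tcp [ 0.6236 -0.0116  0.1206] jawH -7.91 zaxis [-2.1e-03 -4.0e-04 -1.0e+00] w 0.6655555688261945 F [ 0.7 -0.2 -0.3] q [-0.12  0.35 -0.17  1.05 -0.    1.59]
```

View pics/w4.png

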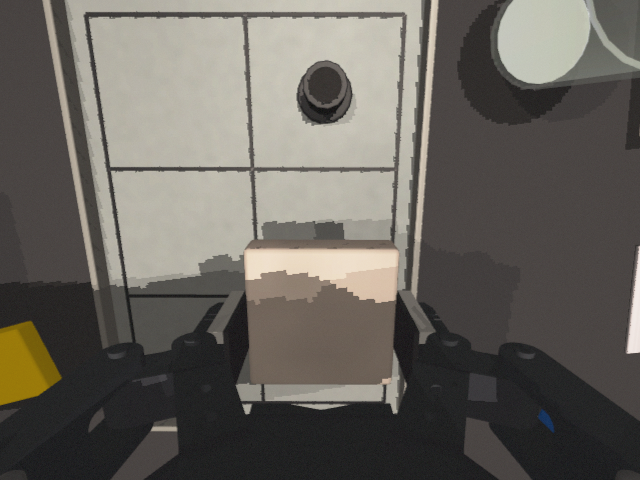

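```bash
python3 - <<'E'
from wpt import *
from scipy.optimize import least_squares
c=lastcam()
px=[(87,14.5),(246,15.5),(405,15),(110,168.5),(252,169),(396,169),(129,296)]
loc=np.array([(-.1,.1425),(0,.1425),(.1,.1425),(-.1,.0475),(0,.0475),(.1,.0475),(-.1,-.0475)])
W=np.array([unproj(c,u,v,.004)[:2] for u,v in px])
def f(p):
    C,S=np.cos(p[2]),np.sin(p[2]); return (loc@np.array([[C,S],[-S,C]])+p[:2]-W).ravel()
r=least_squares(f,[.57,0,-.13]); print(r.x,np.degrees(r.x[2]),(r.fun.reshape(-1,2)*1000).round(1).tolist())
E
```

```text
[ 0.57652795 -0.0036619  -0.13824504] -7.920857241577205 [[-0.6, 0.1], [0.0, 0.6], [0.6, 0.3], [-0.8, -0.3], [0.8, -0.2], [1.0, -0.3], [-1.0, -0.1]]
```

>>> send_rows(
  motion=[
    [0.19,0,-2,0],
    [0,0,-3,0],
    [0,0,-3,0],
    [0,0,-2,0],
    [0,0,-0.8,0],
    [0,0,-0.3,0],
    [0,0,0,0],
    [0,0,0,0],
  ],
)

```text
clock: 7.1
ee_pos: [0.6277, -0.011, 0.0113]
orientation: [2.367, 2.063, 0.002]
wrist_force: [-0.8, 0.3, -0.8]
width: 0.67
```

>>> send_rows(
  motion=[
    [-0.2,-0.06,-0.3,0],
    [0,0,0,0],
    [0,0,-0.1,0],
    [0,0,-0.1,0],
    [0,0,0,0],
    [0,0,0,0],
  ],
)

```text
clock: 7.85
ee_pos: [0.6249, -0.0114, 0.0059]
orientation: [2.368, 2.064, 0.0]
wrist_force: [-1.9, -0.3, 5.7]
width: 0.663
```

>>> send_rows(
  motion=[
    [0,0,0,0],
    [0,0,0,0],
    [0,0,0,0],
    [0,0,0,0],
    [0,0,0.5,0],
    [0,0,2,0],
    [0,0,4,0],
    [0,0,4,0],
    [0,0,0,0],
    [0,0,0,0],
  ],
  fingers=7.2,
)

```text
clock: 9.1
ee_pos: [0.6246, -0.0114, 0.1104]
orientation: [2.368, 2.064, 0.0]
wrist_force: [-0.5, -0.7, 0.0]
width: 0.846
```

```bash
python3 look.py w5; python3 -c "
from h import *
im=eyes.capture('top')[:,:,::-1]; crop(im,235,100,430,250,4,'pics/top5.png')"
```

```text
t 9.1 tcp [ 0.6246 -0.0114  0.1104] jawH -7.86 zaxis [ 1.e-04 -0.e+00 -1.e+00] w 0.8455261287318898 F [-0.5 -0.7  0. ] q [-0.12  0.36 -0.18  1.03 -0.    1.59]
```

View pics/w5.png

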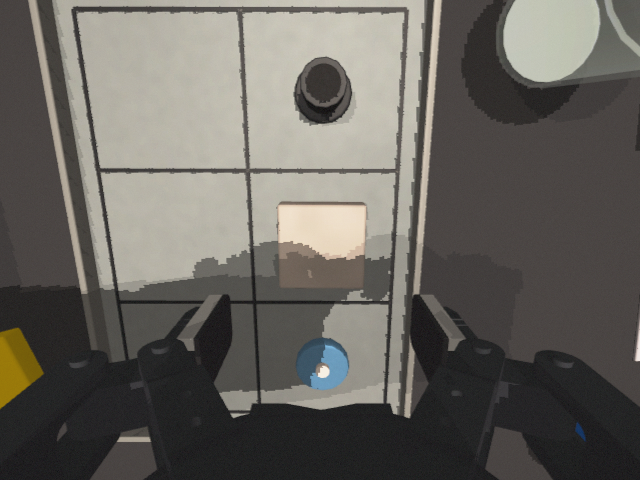

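```bash
cat > fit.py <<'E'
from wpt import *
from scipy.optimize import least_squares
def fit(px,loc,c):
    loc=np.array(loc);W=np.array([unproj(c,u,v,.004)[:2] for u,v in px])
    def f(p):
        C,S=np.cos(p[2]),np.sin(p[2]); return (loc@np.array([[C,S],[-S,C]])+p[:2]-W).ravel()
    r=least_squares(f,[.57,0,-.13]); print('tray',r.x.round(4),np.degrees(r.x[2]).round(2),'rms',(r.fun.std()*1000).round(2)); return r.x
def tolocal(p,P):
    C,S=np.cos(p[2]),np.sin(p[2]); d=np.asarray(P)[:2]-p[:2]; return np.array([C*d[0]+S*d[1],-S*d[0]+C*d[1]])*1000
E
python3 - <<'E'
from fit import *
c=lastcam()
p=fit([(75,9.5),(239,10),(407,9),(101,170),(248,170),(397,170),(119,301),(254,302),(391,302)],[(x,y) for y in (.1425,.0475,-.0475) for x in (-.1,0,.1)],c)
Q=[unproj(c,u,v,.020) for u,v in [(278,204),(366,204),(366,288),(279,288)]]
print([tolocal(p,q).round(1) for q in Q], tolocal(p,np.mean(Q,0)),np.mean(Q,0))
E
```

```text
tray [ 0.5764 -0.0033 -0.1382] -7.92 rms 0.71
[array([20.9, 27.4]), array([77.1, 27.5]), array([ 79. , -29.9]), array([ 19.9, -30. ])] [49.23077072 -1.2430854 ] [ 0.6249771  -0.01130528  0.02      ]
```

>>> send_rows(
  motion=[
    [-0.8,-2,1,0],
    [-1.6,-4,1,0],
    [-1.6,-4,1,0],
    [-1.6,-4,1,0],
    [-1.6,-4,0,0],
    [-1.6,-4,0,0],
    [-1.6,-4,0,0],
    [-1.6,-4,0,0],
    [-1.6,-4,0,0],
    [-1.6,-4,0,0],
    [-0.8,-2,0,0],
    [0,0,0,0],
    [0,0,0,0],
  ],
)

```text
clock: 10.82
ee_pos: [0.4647, -0.4103, 0.15]
orientation: [-2.367, -2.064, -0.001]
wrist_force: [0.9, 0.1, 0.2]
width: 0.846
```

```bash
python3 look.py w6
```

```text
t 10.825 tcp [ 0.4647 -0.4103  0.15  ] jawH -7.82 zaxis [-4.0e-04  1.4e-03 -1.0e+00] w 0.8455069606698641 F [0.9 0.1 0.2] q [-0.83  0.32 -0.14  1.11  0.    0.88]
```

View pics/w6.png

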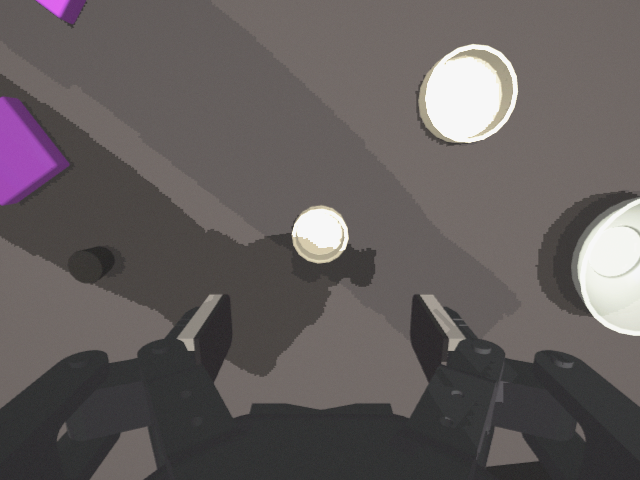

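```bash
python3 - <<'E'
from wpt import *
c=lastcam()
print(unproj(c,320,234.5,.018),unproj(c,468,93,.02))
crop(cv2.imread('pics/w6.png'),280,190,360,280,6,'pics/w6c.png')
E
```

```text
[ 0.46330133 -0.41119924  0.018     ] [ 0.57860168 -0.32490987  0.02      ]
```

View pics/w6c.png

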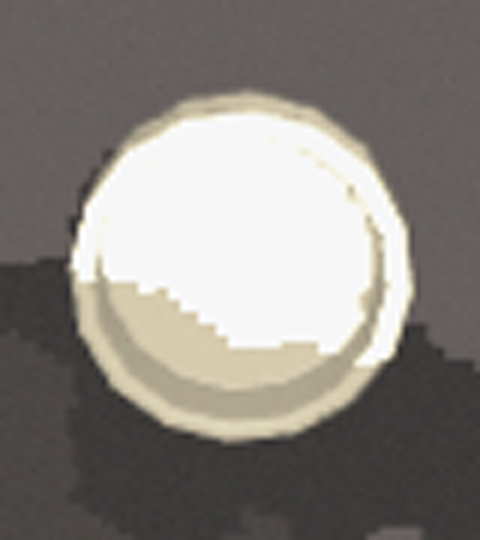

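>>> send_rows(
  motion=[
    [-0.12,-0.15,-3,0],
    [0,0,-4,0],
    [0,0,-4,0],
    [0,0,-2,0],
    [0,0,-1.0,0],
    [0,0,-0.6,0],
    [0,0,0,0],
    [0,0,0,0],
  ],
)

```text
clock: 11.88
ee_pos: [0.4643, -0.4136, 0.0054]
orientation: [2.367, 2.063, 0.0]
wrist_force: [0.6, 0.0, 0.2]
width: 0.844
```

>>> send_rows(
  motion=[
    [-0.08,0.15,-0.15,0],
    [0,0,0,0],
    [0,0,0,0],
  ],
)

```text
clock: 12.25
ee_pos: [0.4627, -0.4115, 0.0029]
orientation: [2.369, 2.064, 0.0]
wrist_force: [-0.2, 0.4, 0.3]
width: 0.847
```

>>> send_rows(
  motion=[
    [0,0,0,0],
    [0,0,0,0],
    [0,0,0,0],
    [0,0,0,0],
    [0,0,0,0],
    [0,0,0,0],
    [0,0,0,0],
    [0,0,0,0],
  ],
  fingers=3,
  grip_force=25,
)

```text
clock: 13.25
ee_pos: [0.4629, -0.4117, 0.0031]
orientation: [2.368, 2.064, -0.0]
wrist_force: [-0.2, 0.2, 3.9]
width: 0.496
```

>>> send_rows(
  motion=[
    [0,0,0.5,0],
    [0,0,1.5,0],
    [0,0,3,0],
    [0,0,3,0],
    [0,0,0,0],
    [0,0,0,0],
  ],
)

```text
clock: 14.0
ee_pos: [0.4625, -0.4111, 0.0826]
orientation: [-2.368, -2.064, -0.0]
wrist_force: [-0.1, 0.6, -1.0]
width: 0.498
```

```bash
python3 look.py w7
```

```text
t 14.0 tcp [ 0.4625 -0.4111  0.0826] jawH -7.86 zaxis [-3.e-04  4.e-04 -1.e+00] w 0.4980826666643338 F [-0.1  0.6 -1. ] q [-0.83  0.38 -0.22  0.97  0.    0.88]
```

View pics/w7.png

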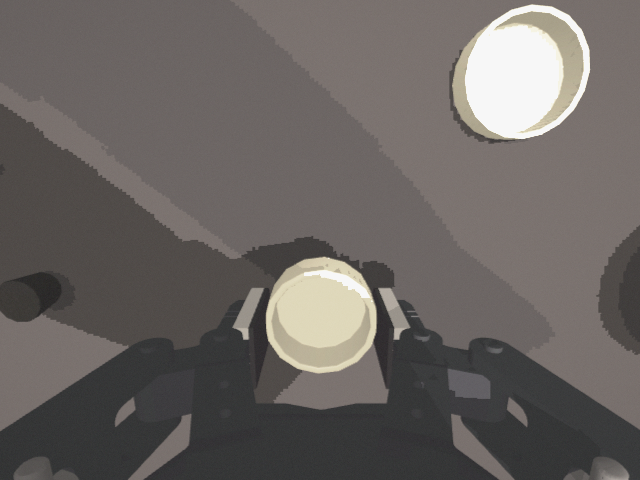

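```bash
python3 - <<'E'
from wpt import *
s=dict(np.load('last.npz'));c=lastcam();Rt=R.from_rotvec(s['orientation']).as_matrix()
for v in (315,318,321): print(Rt.T@(unproj(c,322,v,s['ee_pos'][2]+.015)-s['ee_pos']))
crop(cv2.imread('pics/w7.png'),220,240,420,390,4,'pics/w7c.png')
E
```

```text
[ 0.00293178 -0.0001309  -0.01499901]
[ 0.00168807 -0.00012969 -0.01499941]
[ 0.00043853 -0.00012847 -0.01499982]
```

View pics/w7c.png

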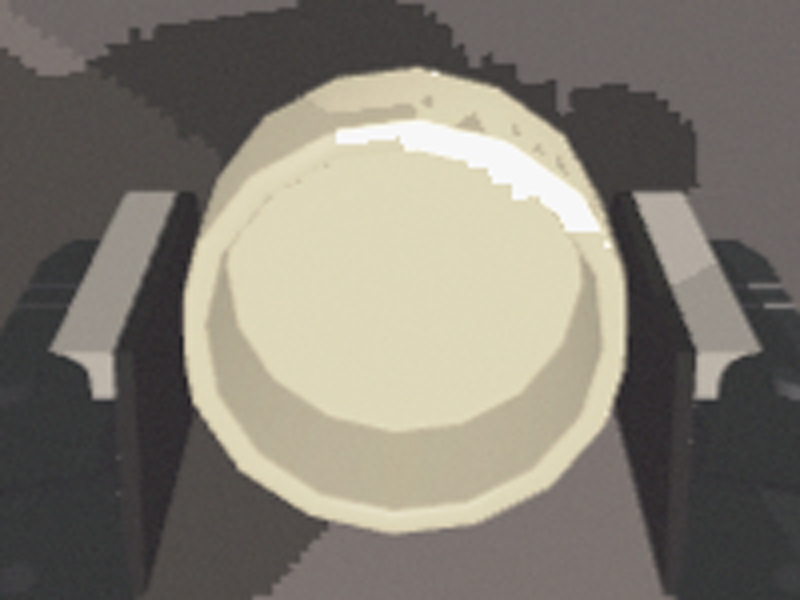

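>>> send_rows(
  motion=[
    [0.8,2,1,0],
    [1.6,4,1,0],
    [1.6,4,0,0],
    [1.6,4,0,0],
    [1.6,4,0,0],
    [1.6,4,0,0],
    [1.6,4,0,0],
    [1.6,4,0,0],
    [1.6,4,0,0],
    [1.6,4,0,0],
    [1,2,0,0],
    [0,0,0,0],
    [0,0,0,0],
    [0,0,-2,0],
    [0,0,-2,0],
    [0,0,-2,0],
    [0,0,-1,0],
    [0,0,0,0],
    [0,0,0,0],
  ],
)

```text
clock: 16.42
ee_pos: [0.6254, -0.0119, 0.0336]
orientation: [2.368, 2.063, 0.001]
wrist_force: [0.5, -0.8, -1.2]
width: 0.494
```

>>> send_rows(
  motion=[
    [-0.03,0.05,-0.5,0],
    [0,0,-0.3,0],
    [0,0,-0.15,0],
    [0,0,-0.1,0],
    [0,0,0,0],
    [0,0,0,0],
  ],
)

```text
clock: 17.18
ee_pos: [0.6243, -0.0108, 0.0231]
orientation: [-2.368, -2.064, 0.0]
wrist_force: [-2.1, 0.8, 5.5]
width: 0.494
```

Contact; release and look.

>>> send_rows(
  motion=[
    [0,0,0,0],
    [0,0,0,0],
    [0,0,0,0],
    [0,0,0,0],
    [0,0,0.5,0],
    [0,0,2,0],
    [0,0,4,0],
    [0,0,3,0],
    [0,0,0,0],
    [0,0,0,0],
  ],
  fingers=6.2,
)

```text
clock: 18.42
ee_pos: [0.6239, -0.0109, 0.1168]
orientation: [-2.368, -2.064, 0.001]
wrist_force: [-0.5, -0.9, 1.3]
width: 0.728
```

```bash
python3 look.py w8; python3 -c "
import cv2
from h import crop
crop(cv2.imread('pics/w8.png'),230,140,410,310,4,'pics/w8c.png')"
```

```text
t 18.425 tcp [ 0.6239 -0.0109  0.1168] jawH -7.86 zaxis [-8.e-04  1.e-04 -1.e+00] w 0.727518381630679 F [-0.5 -0.9  1.3] q [-0.12  0.35 -0.17  1.05 -0.    1.59]
```

View pics/w8c.png

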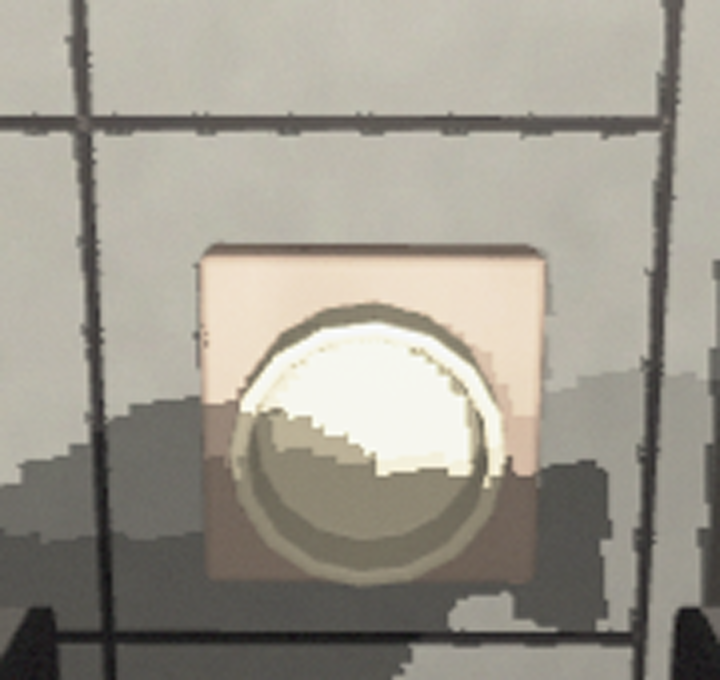

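```bash
python3 - <<'E'
from fit import *
c=lastcam()
g=lambda x,y:((x+.5)/4-.5+230,(y+.5)/4-.5+140)
p=fit([g(82,123),g(668,123),g(108,637),g(639,637)],[(0,.0475),(.1,.0475),(0,-.0475),(.1,-.0475)],c)
S=np.mean([unproj(c,*g(*q),.020) for q in [(203,255),(545,255),(535,582),(208,580)]],0)
D=unproj(c,*g(367.5,454),.038)
print(S,D,tolocal(p,S),tolocal(p,D))
E
```

```text
tray [ 0.5756 -0.0031 -0.1375] -7.88 rms 0.14
[ 0.62459059 -0.01122966  0.02      ] [ 0.62367963 -0.01125362  0.038     ] [49.66947467 -1.35331323] [48.77040117 -1.50193086]
```

>>> send_rows(
  motion=[
    [-0.6,1.9,1,2],
    [-1.3,3.7,1,3.9],
    [-1.3,3.7,1,3.9],
    [-1.3,3.7,1,3.9],
    [-1.3,3.7,0.3,3.9],
    [-1.3,3.7,0,3.9],
    [-1.3,3.7,0,3.9],
    [-1.3,3.7,0,3.9],
    [-1.3,3.7,0,3.9],
    [-1.3,3.7,0,3.9],
    [-1.3,3.7,0,3.9],
    [-0.6,2,0,1.3],
    [0,0,0,0],
    [0,0,0,0],
  ],
  fingers=7.6,
)

```text
clock: 20.23
ee_pos: [0.4824, 0.3973, 0.16]
orientation: [1.465, 2.779, -0.002]
wrist_force: [0.9, -0.5, -0.0]
width: 0.888
```

```bash
python3 look.py w9; python3 -c "
import cv2
from h import crop
crop(cv2.imread('pics/w9.png'),230,140,410,310,4,'pics/w9c.png')"
```

```text
t 20.225 tcp [0.4824 0.3973 0.16  ] jawH 34.41 zaxis [-5.e-04 -1.e-03 -1.e+00] w 0.8875573850273837 F [ 0.9 -0.5 -0. ] q [ 0.59  0.32 -0.12  1.13 -0.    1.56]
```

View pics/w9.png

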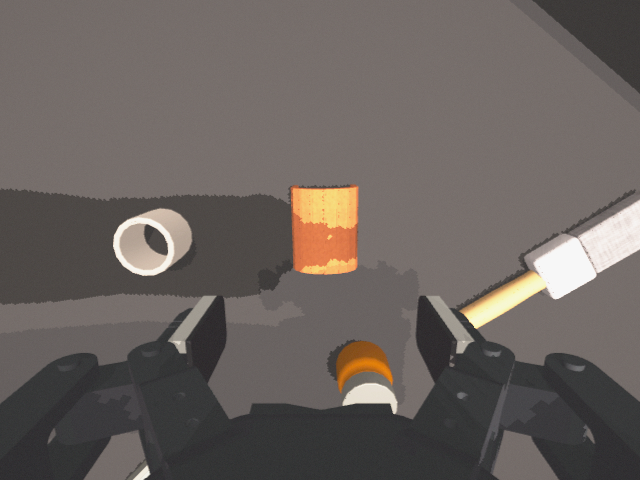

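View pics/w9c.png

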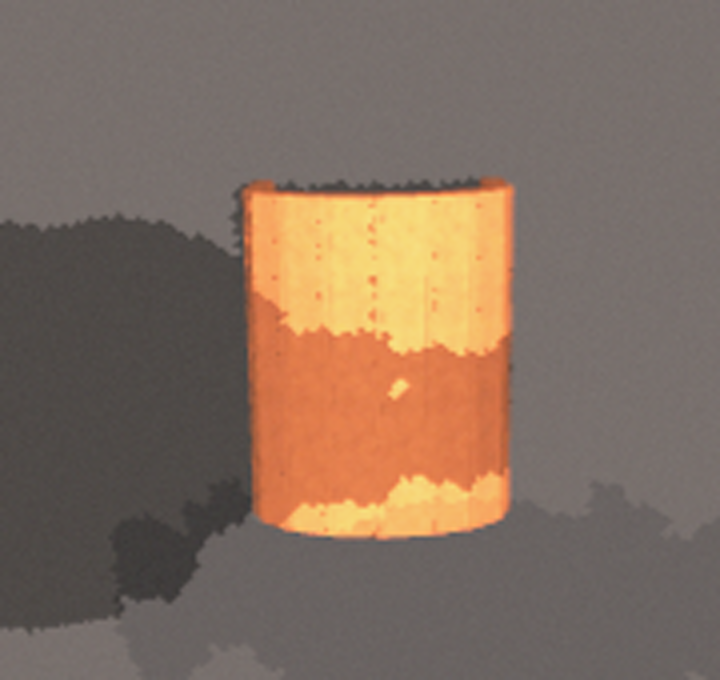

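```bash
python3 - <<'E'
from wpt import *
c=lastcam(); s=dict(np.load('last.npz'));Rt=R.from_rotvec(s['orientation']).as_matrix()
g=lambda x,y:((x+.5)/4-.5+230,(y+.5)/4-.5+140)
Q=[unproj(c,*g(*q),.016) for q in [(246,190),(515,190),(510,518),(253,515)]]
print(np.round([Rt.T@(q-s['ee_pos']) for q in Q],4),np.mean(Q,0))
Q=[unproj(c,*g(*q),.033) for q in [(378,192),(378,538)]]
print(np.round([Rt.T@(q-s['ee_pos']) for q in Q],4),np.mean(Q,0))
E
```

```text
[[ 0.0343 -0.0241  0.144 ]
 [ 0.0344  0.028   0.144 ]
 [-0.0328  0.0288  0.144 ]
 [-0.0322 -0.0241  0.1441]] [0.48356031 0.39919504 0.016     ]
[[ 0.0358  0.0013  0.127 ]
 [-0.0311  0.0015  0.1271]] [0.48213357 0.39998873 0.033     ]
```

>>> send_rows(
  motion=[
    [0.07,0.22,-3,0],
    [0,0,-4,0],
    [0,0,-4,0],
    [0,0,-2.5,0],
    [0,0,-1.2,0],
    [0,0,-0.6,0],
    [0,0,-0.2,0],
    [0,0,0,0],
    [0,0,0,0],
  ],
)

```text
clock: 21.4
ee_pos: [0.4838, 0.4007, 0.0063]
orientation: [1.464, 2.779, 0.002]
wrist_force: [0.1, -0.3, 0.1]
width: 0.884
```

>>> send_rows(
  motion=[
    [0,0,-0.1,0],
    [0,0,0,0],
    [0,0,0,0],
    [0,0,0,0],
    [0,0,0,0],
    [0,0,0,0],
    [0,0,0,0],
    [0,0,0,0],
  ],
  fingers=4,
  grip_force=30,
)

```text
clock: 22.4
ee_pos: [0.4836, 0.4006, 0.0048]
orientation: [1.464, 2.779, 0.001]
wrist_force: [0.4, 0.7, 5.3]
width: 0.601
```

>>> send_rows(
  motion=[
    [0,0,0.5,0],
    [0,0,1.5,0],
    [0,0,3,0],
    [0,0,3,0],
    [0,0,0,0],
    [0,0,0,0],
  ],
)

```text
clock: 23.15
ee_pos: [0.4826, 0.3999, 0.0838]
orientation: [-1.464, -2.779, 0.001]
wrist_force: [-0.6, 0.5, -2.2]
width: 0.603
```

```bash
python3 look.py w10
```

```text
t 23.15 tcp [0.4826 0.3999 0.0838] jawH 34.44 zaxis [-9.e-04 -6.e-04 -1.e+00] w 0.6026086381935734 F [-0.6  0.5 -2.2] q [ 0.59  0.39 -0.2   0.98 -0.    1.56]
```

View pics/w10.png

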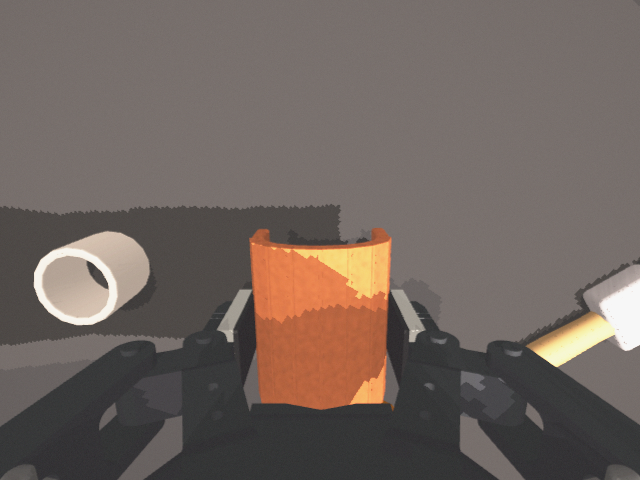

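```bash
python3 - <<'E'
from wpt import *
c=lastcam(); s=dict(np.load('last.npz'));Rt=R.from_rotvec(s['orientation']).as_matrix()
for uv,h in [((321,248),.0282),((252,241),.013),((391,241),.013),((258,231),-.0048),((383,230),-.0048)]:
    print(Rt.T@(unproj(c,*uv,s['ee_pos'][2]+h)-s['ee_pos']))
import numpy as np
t=np.radians(-7.88);C,S=np.cos(t),np.sin(t)
for x,y in [(-.05,.095),(-.05,-.095),(-.05,0)]: print(.576+C*x-S*y,-.0034+S*x+C*y)
E
```

```text
[ 0.03360529 -0.00093239 -0.02819956]
[ 0.03197018 -0.0260265  -0.01297277]
[ 0.03199837  0.02450652 -0.01302666]
[ 0.03158681 -0.0268206   0.0048281 ]
[0.03203377 0.02450636 0.00477335]
0.5394965155365634 0.09755789034061504
0.5134477464544971 -0.09064801187636962
0.5264721309955303 0.003454939232122712
```

>>> send_rows(
  motion=[
    [0,0,2,0],
    [0,-1,2,0],
    [0.2,-3,0,-4.3],
    [0.6,-3,0,-4.3],
    [0.6,-3,0,-4.3],
    [0.6,-3,0,-4.3],
    [0.6,-3,0,-4.3],
    [0.6,-3,0,-4.3],
    [0.6,-3,0,-4.3],
    [0.6,-3,0,-4.3],
    [0.6,-3,0,-4.3],
    [0.6,-2.2,0,-3.6],
    [0.6,0,0,0],
    [0,0,0,0],
    [0,0,0,0],
  ],
)

```text
clock: 25.08
ee_pos: [0.5448, 0.0989, 0.1242]
orientation: [-2.367, -2.065, 0.0]
wrist_force: [0.2, 0.0, -1.0]
width: 0.597
```

```bash
python3 look.py w11
```

```text
t 25.075 tcp [0.5448 0.0989 0.1242] jawH -7.78 zaxis [-6.e-04  2.e-04 -1.e+00] w 0.597052943372962 F [ 0.2  0.  -1. ] q [ 0.06  0.23 -0.32  1.02  0.    1.77]
```

View pics/w11.png

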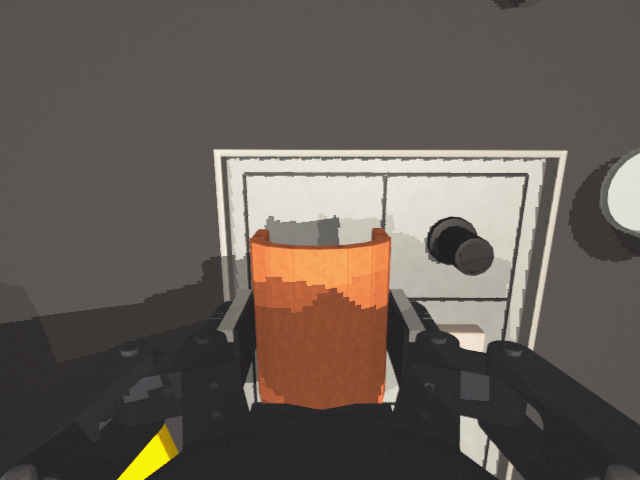

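>>> send_rows(
  motion=[
    [-0.53,-0.13,0,-0.1],
    [0,0,-3,0],
    [0,0,-3,0],
    [0,0,-3,0],
    [0,0,-1,0],
    [0,0,-0.8,0],
    [0,0,0,0],
    [0,0,0,0],
  ],
)

```text
clock: 26.12
ee_pos: [0.5409, 0.097, 0.0173]
orientation: [2.369, 2.061, 0.002]
wrist_force: [0.6, 0.9, -1.5]
width: 0.597
```

>>> send_rows(
  motion=[
    [-0.1,0.06,-0.4,0],
    [0,0,-0.25,0],
    [0,0,-0.1,0],
    [0,0,0,0],
    [0,0,0,0],
  ],
)

```text
clock: 26.75
ee_pos: [0.5389, 0.0976, 0.0088]
orientation: [2.37, 2.062, 0.0]
wrist_force: [-0.4, 0.3, -0.6]
width: 0.598
```

>>> send_rows(
  motion=[
    [0.05,0,-0.05,0],
    [0,0,0,0],
    [0,0,0,0],
  ],
)

```text
clock: 27.12
ee_pos: [0.5389, 0.0976, 0.0088]
orientation: [-2.37, -2.062, 0.001]
wrist_force: [-2.8, 0.5, 5.9]
width: 0.594
```

>>> send_rows(
  motion=[
    [0,0,0,0],
    [0,0,0,0],
    [0,0,0,0],
    [0,0,0,0],
    [0,0,0.5,0],
    [0,0,2,0],
    [0,0,4,0],
    [0,0,5,0],
    [0,0,0,0],
    [0,0,0,0],
  ],
  fingers=6.6,
)

```text
clock: 28.38
ee_pos: [0.5393, 0.0976, 0.1235]
orientation: [2.37, 2.062, 0.001]
wrist_force: [-0.4, 0.3, -0.1]
width: 0.774
```

```bash
python3 look.py w12; python3 -c "
import cv2
from h import crop
crop(cv2.imread('pics/w12.png'),220,130,420,310,4,'pics/w12c.png')"
```

```text
t 28.375 tcp [0.5393 0.0976 0.1235] jawH -7.96 zaxis [ 5.e-04  0.e+00 -1.e+00] w 0.774377289770283 F [-0.4  0.3 -0.1] q [ 0.06  0.22 -0.34  1.01  0.    1.77]
```

View pics/w12c.png

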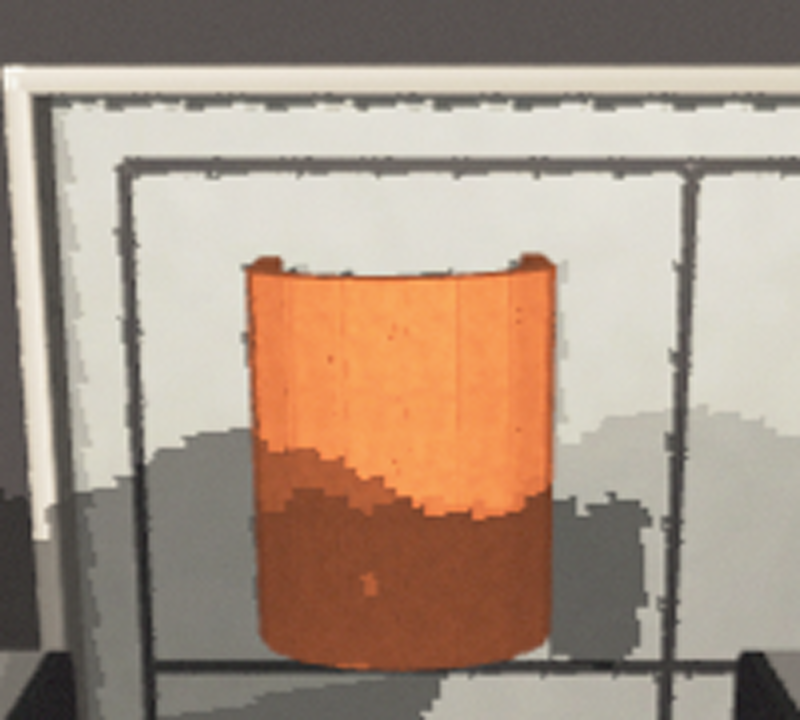

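```bash
python3 - <<'E'
from fit import *
c=lastcam()
g=lambda x,y:((x+.5)/4-.5+220,(y+.5)/4-.5+130)
p=fit([g(125,166),g(690,166),g(151,667),g(667,666)],[(-.1,.1425),(0,.1425),(-.1,.0475),(0,.0475)],c)
print([tolocal(p,unproj(c,*g(*q),.022)).round(1) for q in [(248,270),(557,268),(551,635),(262,632)]],[tolocal(p,unproj(c,*g(*q),.037)).round(1) for q in [(402,276),(402,668)]])
E
```

```text
tray [ 0.5761 -0.0031 -0.1367] -7.83 rms 0.35
[array([-76.7, 126.5]), array([-25.3, 126.7]), array([-24.7,  61.4]), array([-76.1,  62.1])] [array([-51. , 127.6]), array([-51.2,  61.6])]
```

>>> send_rows(
  motion=[
    [-1,1.3,1,0],
    [-2,2.7,1,0],
    [-2,2.7,1,0],
    [-2,2.7,1,0],
    [-2,2.7,0.6,0],
    [-2,2.7,0,0],
    [-2,2.7,0,0],
    [-2,2.7,0,0],
    [-1.2,1.5,0,0],
    [0,0,0,0],
    [0,0,0,0],
  ],
  fingers=7,
)

```text
clock: 29.8
ee_pos: [0.3769, 0.3143, 0.169]
orientation: [2.37, 2.062, -0.002]
wrist_force: [0.3, 0.0, -0.6]
width: 0.82
```

```bash
python3 look.py w13
```

```text
t 29.8 tcp [0.3769 0.3143 0.169 ] jawH -7.94 zaxis [-7.e-04 -7.e-04 -1.e+00] w 0.8201007584853768 F [ 0.3  0.  -0.6] q [ 0.56  0.08 -0.4   1.09 -0.    2.27]
```

View pics/w13.png

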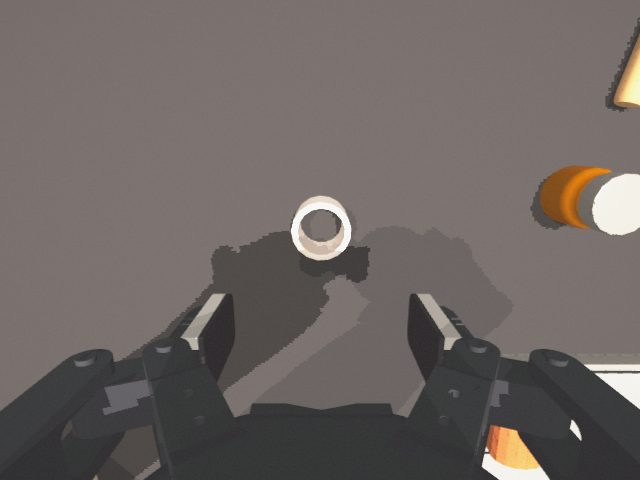

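```bash
python3 - <<'E'
from wpt import *
c=lastcam()
print(unproj(c,321.2,230.7,.04))
E
```

```text
[0.37688431 0.31669239 0.04      ]
```

>>> send_rows(
  motion=[
    [0,0.18,-3,0],
    [0,0,-4,0],
    [0,0,-4,0],
    [0,0,-2.5,0],
    [0,0,-1.4,0],
    [0,0,-1,0],
    [0,0,0,0],
    [0,0,0,0],
  ],
)

```text
clock: 30.85
ee_pos: [0.3782, 0.3168, 0.0112]
orientation: [2.37, 2.062, 0.003]
wrist_force: [0.2, 0.9, 1.1]
width: 0.822
```

>>> send_rows(
  motion=[
    [0,0,0,0],
    [0,0,0,0],
    [0,0,0,0],
    [0,0,0,0],
    [0,0,0,0],
    [0,0,0,0],
    [0,0,0,0],
    [0,0,0,0],
  ],
  fingers=3,
  grip_force=25,
)

```text
clock: 31.85
ee_pos: [0.378, 0.3168, 0.0113]
orientation: [2.37, 2.062, 0.002]
wrist_force: [-1.1, 0.2, 6.0]
width: 0.531
```

>>> send_rows(
  motion=[
    [0,0,0.5,0],
    [0,0,1.5,0],
    [0,0,3,0],
    [0,0,3,0],
    [0,0,0,0],
    [0,0,0,0],
  ],
)

```text
clock: 32.6
ee_pos: [0.3771, 0.3162, 0.0904]
orientation: [-2.37, -2.062, 0.0]
wrist_force: [-0.1, 0.6, 0.1]
width: 0.535
```

```bash
python3 look.py w14
```

```text
t 32.6 tcp [0.3771 0.3162 0.0904] jawH -7.96 zaxis [-0.  0. -1.] w 0.5352701557711438 F [-0.1  0.6  0.1] q [ 0.57  0.17 -0.49  0.92  0.    2.28]
```

View pics/w14.png

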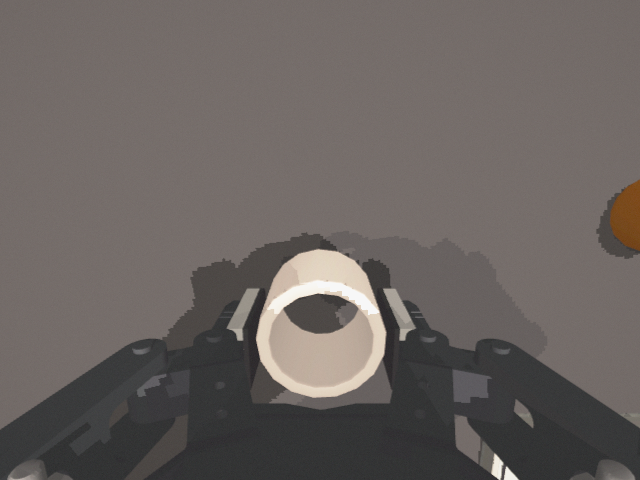

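>>> send_rows(
  motion=[
    [0.6,-1.8,1.5,0],
    [1.2,-3.7,1.5,0],
    [1.2,-3.7,0,0],
    [1.2,-3.7,0,0],
    [1.2,-3.7,0,0],
    [1.2,-3.7,0,0],
    [1.2,-3.7,0,0],
    [1.2,-3.7,0,0],
    [1.2,-3.7,0,0],
    [1.2,-3.7,0,0],
    [1.2,-3.7,0,0],
    [1,-1.9,0,0],
    [0,0,0,0],
    [0,0,0,0],
  ],
)

```text
clock: 34.4
ee_pos: [0.5124, -0.0896, 0.1196]
orientation: [-2.368, -2.061, 0.001]
wrist_force: [-0.2, -0.1, -0.7]
width: 0.531
```

```bash
python3 look.py w15; python3 - <<'E'
from wpt import *
c=lastcam(); s=dict(np.load('last.npz'));Rt=R.from_rotvec(s['orientation']).as_matrix()
print(Rt.T@(unproj(c,321,337.5,s['ee_pos'][2]+.029)-s['ee_pos']))
E
```

```text
t 34.4 tcp [ 0.5124 -0.0896  0.1196] jawH -7.92 zaxis [-0.002   0.0012 -1.    ] w 0.5305655037707346 F [-0.2 -0.1 -0.7] q [-0.3   0.18 -0.4   0.99  0.    1.41]
[ 0.00134279 -0.00051631 -0.02899774]
```

View pics/w15.png

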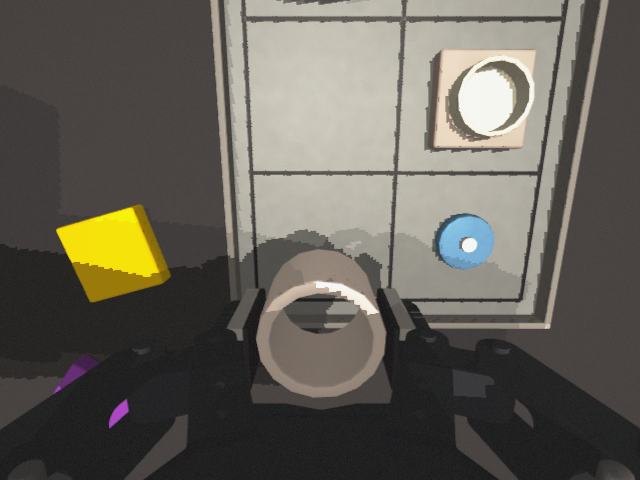

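>>> send_rows(
  motion=[
    [0.08,-0.17,-2,0],
    [0,0,-3,0],
    [0,0,-3,0],
    [0,0,-1.5,0],
    [0,0,-0.4,0],
    [0,0,0,0],
    [0,0,0,0],
  ],
)

```text
clock: 35.33
ee_pos: [0.5153, -0.0926, 0.0224]
orientation: [2.369, 2.061, 0.002]
wrist_force: [0.6, -0.7, -1.2]
width: 0.534
```

>>> send_rows(
  motion=[
    [-0.14,0.1,-0.4,0],
    [0,0,-0.15,0],
    [0,0,-0.1,0],
    [0,0,0,0],
    [0,0,0,0],
  ],
)

```text
clock: 35.95
ee_pos: [0.5126, -0.0913, 0.0153]
orientation: [-2.37, -2.062, 0.0]
wrist_force: [-2.5, 1.3, 5.9]
width: 0.535
```

>>> send_rows(
  motion=[
    [0,0,0,0],
    [0,0,0,0],
    [0,0,0,0],
    [0,0,0,0],
    [0,0,0.5,0],
    [0,0,2,0],
    [0,0,4,0],
    [0,0,5,0],
    [0,0,0,0],
    [0,0,0,0],
  ],
  fingers=6.2,
)

```text
clock: 37.2
ee_pos: [0.5127, -0.0913, 0.13]
orientation: [2.37, 2.062, 0.0]
wrist_force: [-0.2, 0.2, 0.4]
width: 0.723
```

```bash
python3 look.py w16; python3 -c "
import cv2
from h import crop
crop(cv2.imread('pics/w16.png'),220,150,420,330,4,'pics/w16c.png')"
```

```text
t 37.2 tcp [ 0.5127 -0.0913  0.13  ] jawH -7.96 zaxis [ 4.e-04 -1.e-04 -1.e+00] w 0.7227351936021451 F [-0.2  0.2  0.4] q [-0.3   0.17 -0.39  1.01  0.    1.41]
```

View pics/w16c.png

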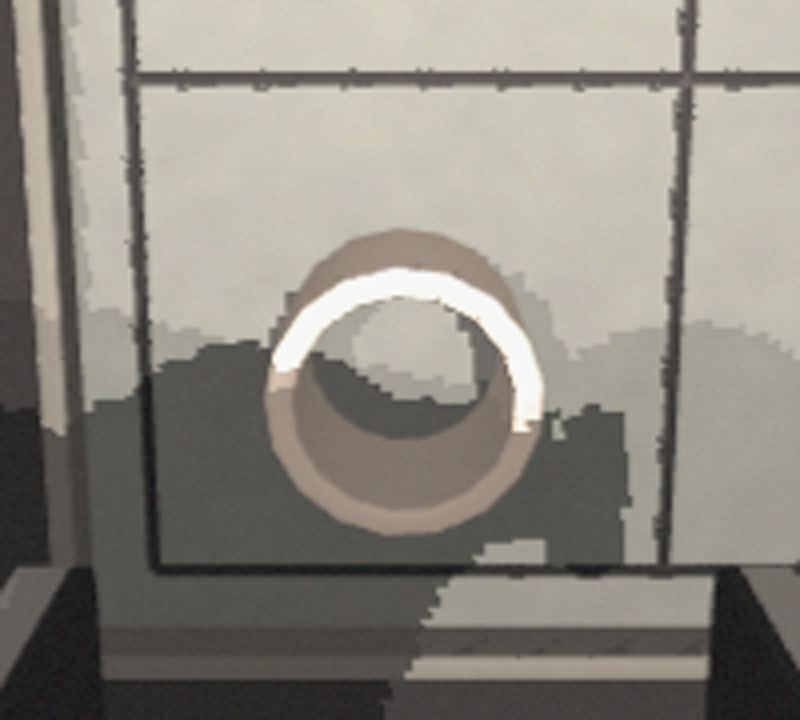

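```bash
python3 - <<'E'
from fit import *
c=lastcam()
g=lambda x,y:((x+.5)/4-.5+220,(y+.5)/4-.5+150)
p=fit([g(131,78),g(688,78),g(156,570),g(663,570)],[(-.1,-.0475),(0,-.0475),(-.1,-.1425),(0,-.1425)],c)
P=unproj(c,*g(404,402),.044);print(P,tolocal(p,P))
E
```

```text
tray [ 0.5759 -0.0031 -0.1385] -7.93 rms 0.14
[ 0.51198125 -0.09173559  0.044     ] [-51.03930944 -96.60160573]
```

>>> send_rows(
  motion=[
    [0.4,-1.4,1,0],
    [0.9,-3,1,0],
    [0.9,-3,0,0],
    [0.9,-3,0,0],
    [0.9,-3,0,0],
    [0.9,-3,0,0],
    [0.9,-3,0,0],
    [0.9,-3,0,0],
    [0,-1,0,0],
    [0,0,0,0],
    [0,0,0,0],
  ],
  fingers=8.5,
)

```text
clock: 38.62
ee_pos: [0.5792, -0.3244, 0.1495]
orientation: [-2.369, -2.061, 0.0]
wrist_force: [0.2, -0.2, 0.5]
width: 0.996
```

```bash
python3 look.py w17; python3 -c "
import cv2
from h import crop
crop(cv2.imread('pics/w17.png'),220,150,420,330,4,'pics/w17c.png')"
```

```text
t 38.625 tcp [ 0.5792 -0.3244  0.1495] jawH -7.93 zaxis [-0.001   0.0011 -1.    ] w 0.9964739862594307 F [ 0.2 -0.2  0.5] q [-0.61  0.39 -0.04  1.14  0.    1.1 ]
```

View pics/w17c.png

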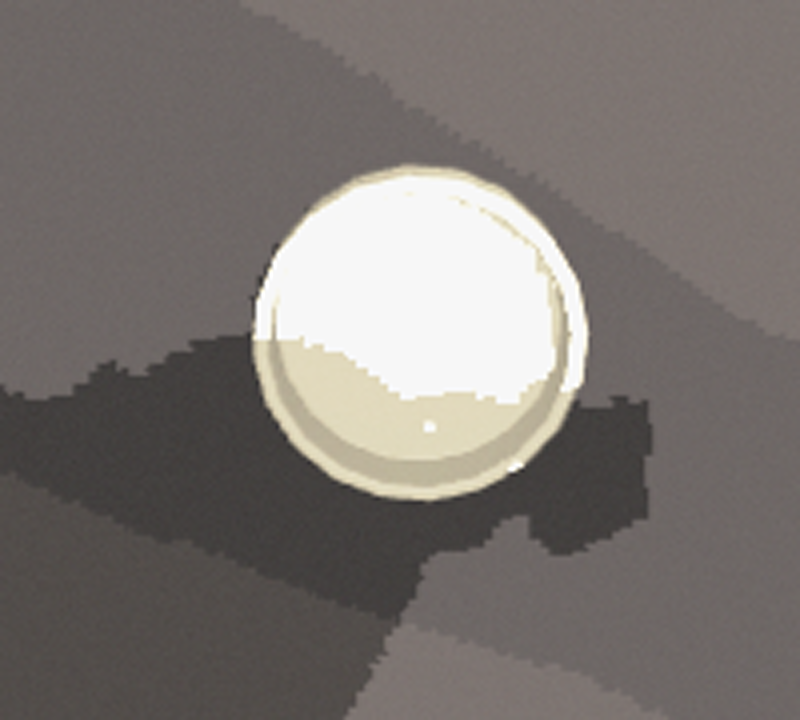

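```bash
python3 - <<'E'
from wpt import *
c=lastcam()
print(unproj(c,421/4-.4+220,338/4-.4+150,.02))
E
```

```text
[ 0.58148358 -0.32487982  0.02      ]
```

>>> send_rows(
  motion=[
    [0.18,-0.05,-3,0],
    [0,0,-4,0],
    [0,0,-4,0],
    [0,0,-2,0],
    [0,0,-1.0,0],
    [0,0,-0.6,0],
    [0,0,0,0],
    [0,0,0,0],
  ],
)

```text
clock: 39.67
ee_pos: [0.5825, -0.3265, 0.0051]
orientation: [2.369, 2.06, 0.001]
wrist_force: [-0.3, 0.6, -0.7]
width: 0.996
```

>>> send_rows(
  motion=[
    [-0.05,0.08,-0.1,0],
    [0,0,0,0],
    [0,0,0,0],
  ],
)

```text
clock: 40.05
ee_pos: [0.5811, -0.3251, 0.0029]
orientation: [2.37, 2.062, 0.0]
wrist_force: [-1.0, 0.2, -0.1]
width: 0.994
```

>>> send_rows(
  motion=[
    [0,0,0,0],
    [0,0,0,0],
    [0,0,0,0],
    [0,0,0,0],
    [0,0,0,0],
    [0,0,0,0],
    [0,0,0,0],
    [0,0,0,0],
  ],
  fingers=5,
  grip_force=30,
)

```text
clock: 41.05
ee_pos: [0.5814, -0.3253, 0.0033]
orientation: [2.37, 2.061, 0.0]
wrist_force: [-0.7, 1.2, 4.9]
width: 0.723
```

>>> send_rows(
  motion=[
    [0,0,0.5,0],
    [0,0,1.5,0],
    [0,0,3,0],
    [0,0,3,0],
    [0,0,0,0],
    [0,0,0,0],
  ],
)

```text
clock: 41.8
ee_pos: [0.5806, -0.3247, 0.0824]
orientation: [-2.37, -2.061, 0.0]
wrist_force: [0.2, -0.1, -1.0]
width: 0.723
```

```bash
python3 look.py w18
```

```text
t 41.8 tcp [ 0.5806 -0.3247  0.0824] jawH -7.96 zaxis [-7.e-04  5.e-04 -1.e+00] w 0.7227640512323638 F [ 0.2 -0.1 -1. ] q [-0.61  0.45 -0.11  1.01  0.    1.1 ]
```

View pics/w18.png

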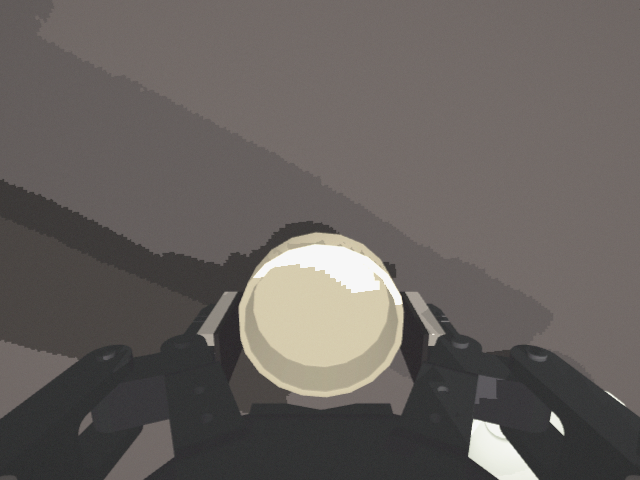

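>>> send_rows(
  motion=[
    [-0.3,1.6,2,0],
    [-0.5,3,2,0],
    [-0.5,3,0,0],
    [-0.5,3,0,0],
    [-0.5,3,0,0],
    [-0.5,3,0,0],
    [-0.5,3,0,0],
    [-0.5,3,0,0],
    [-0.5,3,0,0],
    [-0.5,3,0,0],
    [-0.5,3,0,0],
    [-0.1,1.2,0,0],
    [0,0,0,0],
    [0,0,0,0],
    [0,0,0,0],
  ],
)

```text
clock: 43.72
ee_pos: [0.5273, 0.0021, 0.1229]
orientation: [2.371, 2.06, -0.0]
wrist_force: [0.1, -1.2, -0.6]
width: 0.724
```

```bash
python3 look.py w19;  python3 - <<'E'
from wpt import *
c=lastcam(); s=dict(np.load('last.npz'));Rt=R.from_rotvec(s['orientation']).as_matrix()
print(Rt.T@(unproj(c,321,320,s['ee_pos'][2]+.017)-s['ee_pos']))
E
```

```text
t 43.725 tcp [0.5273 0.0021 0.1229] jawH -8.03 zaxis [ 1.e-04 -3.e-04 -1.e+00] w 0.7239644223406546 F [ 0.1 -1.2 -0.6] q [-0.12  0.19 -0.38  1.   -0.    1.59]
[ 0.00186522 -0.00050882 -0.01700053]
```

View pics/w19.png

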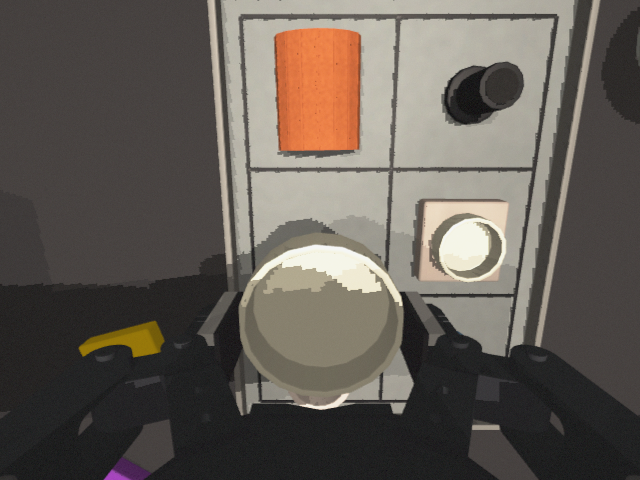

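>>> send_rows(
  motion=[
    [-0.15,0,-2,0],
    [0,0,-3,0],
    [0,0,-3,0],
    [0,0,-2,0],
    [0,0,-0.6,0],
    [0,0,0,0],
    [0,0,0,0],
  ],
)

```text
clock: 44.65
ee_pos: [0.5267, 0.0027, 0.0178]
orientation: [2.369, 2.061, 0.002]
wrist_force: [-0.3, 0.7, -0.7]
width: 0.727
```

>>> send_rows(
  motion=[
    [0,0,-0.5,0],
    [0,0,-0.25,0],
    [0,0,-0.1,0],
    [0,0,-0.05,0],
    [0,0,0,0],
    [0,0,0,0],
  ],
)

```text
clock: 45.4
ee_pos: [0.5256, 0.003, 0.0079]
orientation: [2.37, 2.062, 0.0]
wrist_force: [-0.1, 0.1, -0.1]
width: 0.725
```

>>> send_rows(
  motion=[
    [0.05,-0.03,-0.07,0],
    [0,0,0,0],
    [0,0,0,0],
  ],
)

```text
clock: 45.78
ee_pos: [0.5261, 0.0027, 0.0073]
orientation: [-2.37, -2.062, -0.0]
wrist_force: [-1.2, 0.5, 1.6]
width: 0.722
```

>>> send_rows(
  motion=[
    [0,0,0,0],
    [0,0,0,0],
    [0,0,0,0],
    [0,0,0,0],
    [0,0,0.5,0],
    [0,0,2,0],
    [0,0,4,0],
    [0,0,5,0],
    [0,0,0,0],
    [0,0,0,0],
  ],
  fingers=7.6,
)

```text
clock: 47.02
ee_pos: [0.526, 0.0027, 0.1223]
orientation: [2.37, 2.062, 0.0]
wrist_force: [0.3, -0.4, -1.3]
width: 0.89
```

```bash
python3 look.py w20
```

```text
t 47.025 tcp [0.526  0.0027 0.1223] jawH -7.96 zaxis [ 4.e-04 -1.e-04 -1.e+00] w 0.889540883846992 F [ 0.3 -0.4 -1.3] q [-0.12  0.19 -0.38  1.   -0.    1.59]
```

View pics/w20.png

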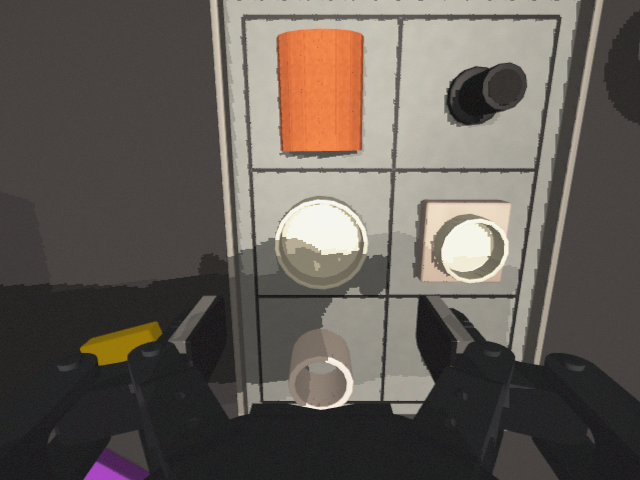

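Everything is in place: tunnel (320,90), large dish (322,243), sleeve (322,368), slab with dish (466,243). I retract and check from the top and scene cameras.

>>> send_rows(
  motion=[
    [0,0,3,0],
    [0,-3,3,0],
    [-0.5,-5,3,0],
    [-0.5,-5,1,0],
    [-0.5,-5,0,0],
    [-0.5,-5,0,0],
    [-0.5,-5,0,0],
    [-0.5,-5,0,0],
    [0,-5,0,0],
    [0,0,0,0],
    [0,0,0,0],
  ],
)

```text
clock: 48.45
ee_pos: [0.4951, -0.3764, 0.2202]
orientation: [-2.368, -2.059, 0.0]
wrist_force: [-0.0, 0.6, -1.2]
width: 0.89
```

```bash
python3 - <<'E'
from fit import *
c=lastcam()
p=fit([(244,17),(401,18),(559,17),(251,169),(395,170),(534,170),(258,296),(389,296),(515,296)],[(x,y) for y in (.1425,.0475,-.0475) for x in (-.1,0,.1)],c)
print('large',tolocal(p,unproj(c,321.5,245,.024)))
im=eyes.capture('top')[:,:,::-1]; crop(im,235,100,430,250,4,'pics/topF.png')
im=eyes.capture('scene')[:,:,::-1]; cv2.imwrite('pics/sceneF.png',im)
E
```

```text
tray [ 0.5759 -0.0034 -0.1391] -7.97 rms 0.94
large [-50.30262128  -1.32490753]
```

View pics/topF.png

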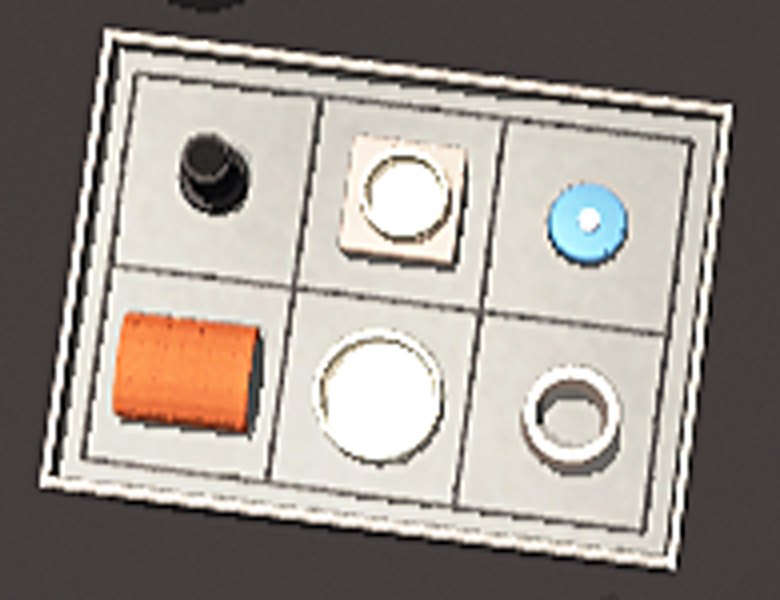

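View pics/sceneF.png

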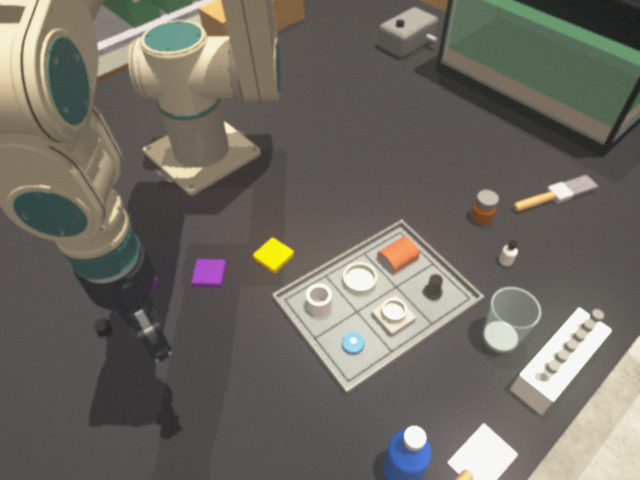

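```bash
python3 -c "
from workcell import manip,state
print(manip.close_job()); print(state()['clock'])"
```

```text
the job is handed in; nothing more can be done
None
the job is handed in; nothing more can be done
```

The tray is furnished as asked and the job was handed in at about 49 s of the 131 s allowed. I placed the pieces in the order you listed: slab, small dish on top of it, tunnel, sleeve, large dish.

The final top and scene pictures show each piece in its own field. The dishes are open side up, the tunnel stands on its legs with its bore along the long side, and the sleeve is upright. The jar stands where it was, and the gripper is clear of everything.

| Piece | Measured offset from target centre (wrist camera) |
|---|---|
| Slab | about 1.4 mm |
| Small dish, on the slab | about 0.9 mm |
| Tunnel | about 1 mm |
| Sleeve | about 1.9 mm |
| Large dish | about 1.4 mm |

- **Camera agreement:** the wrist and top cameras put the tray within about 1 mm of each other, inside the stated 2 mm calibration error. No check failed.
- **Forces:** contact forces at the wrist stayed around 6 N in the readings taken.

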